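Load a sample cassette and run the spring-return marking carriage

TASK

Lift the sample cassette out of its black stand, set it upright on the bench and let go so that you can take it again by its other pair of sides, then put it down into the pocket of the marking unit's carriage and let go. Push the carriage's orange plate all the way in to its stop, hold it there for a moment, and let the spring bring the carriage back out with the cassette still seated. Never let the cassette topple, and leave the petri dish, the tube and the slide box where they are, with the tube upright.

Things in the scene. Friction and masses are not known exactly. Their poses are not given: they have to be found in the camera images.
- cassette: Sample cassette to be marked: a solid white block with a blue top, 40 mm along its own x, 60 mm along its own y, 50 mm tall, mass about 0.15 kg; the two ways round (half turn) are equal. Origin: centre of its underside; z up. It starts upright in the stand, its axes parallel to the stand's.
- stand: Fixed black stand, base 70 (x) x 100 (y) x 10 mm; origin: centre of its underside. The cassette stands on the base. Walls at its +y and -y sides (34 to 44 mm from the centre, 40 mm long, tops at 58 mm) cover the cassette's y faces, so here it can be gripped only across its 40 mm x width; on those sides only lips 24 to 27 mm from the centre, rising 3 mm above the base.
- marker_unit: Fixed marking unit: grey base plate 8 mm thick, 116 mm wide (y), from x = -47 to +158 mm, with a white head (black panel, green lamp on top) at x = +68 to +156 mm, 86 mm tall. Origin: on the bench under the centre of the carriage's pocket when the carriage is out. +x, roughly away from the robot, is the direction in which the carriage is pushed in, under the head.
- carriage (a joint): Travel of the aluminium carriage along the unit's +x, in m: 0 = sprung fully out, 0.040 = fully in against its stop. The spring pushes back with 4 N at the start and about 10.5 N at the stop, and brings the carriage out again by itself when released; pushed slowly it is damped (35 N s/m).
- pocket (a point): Centre of the carriage pocket's floor, 14 mm above the bench, axes as the unit's; moves with the carriage. Pocket: 50 mm in x between walls 56 mm wide (tops at 60 mm), 70 mm in y between lips 4 mm high and 3 mm thick. The cassette's x width goes along the unit's x (either way round); here it can be held only by its y faces, 60 mm apart, fingertips 6 mm or more above its underside.
- push_plate (a point): Centre of the front face of the orange push plate on the near (-x) wall of the carriage, 37 mm above the bench and 37 mm from the pocket's centre towards -x; plate 56 mm wide, 46 mm tall (14 to 60 mm above the bench), facing the unit's -x; moves with the carriage. Axes as the marking unit's. Leaves of a plant hang above the unit and may hide parts of it from above.
- petri_dish: Bystander: closed petri dish with pinkish agar, 90 mm across, 15 mm tall, loose; origin at the centre of its underside.
- tube_50ml: Bystander: tube with an orange cap, 35 mm across, 111 mm tall, standing loose; origin at the centre of its underside.
- slides: Bystander: blue slide box, 34 x 82 mm, 66 mm tall, standing loose; origin at the centre of its underside.

How it is judged:
On the way, in this order (a step that is already met when the one before it is completed fails the run):
1. the cassette stands upright on the bench, let go (height (world z) of cassette below 0.005 m and angle between cassette's own z axis and vertical below 0.08 rad and contact force between the fingers and cassette below 0.1 N), for 0.2 s.
2. the cassette stands on the floor of the carriage's pocket, let go (z of cassette in the frame of pocket between -0.003 and 0.003 m and x of cassette in the frame of pocket between -0.008 and 0.008 m and y of cassette in the frame of pocket between -0.008 and 0.008 m and angle between cassette's own z axis and vertical below 0.08 rad and contact force between the fingers and cassette below 0.1 N), for 0.2 s.
3. the carriage is pushed fully in (at least 37 of its 40 mm) with the cassette seated in it (z of cassette in the frame of pocket between -0.003 and 0.003 m and x of cassette in the frame of pocket between -0.008 and 0.008 m and y of cassette in the frame of pocket between -0.008 and 0.008 m and angle between cassette's own z axis and vertical below 0.08 rad and value of joint carriage above 0.037 m), for 0.2 s.
At the end, for the whole second after the job is handed in: The carriage has sprung back out (within 3 mm), and the cassette stands at rest and let go on the floor of its pocket: its underside within 3 mm of the floor's height, its centre within 8 mm of the pocket's centre in x and y, upright within 0.08 rad (all of step 2 and value of joint carriage below 0.003 m and linear speed of cassette below 0.02 m/s); the robot touches nothing.
It fails at once if the cassette topples (tilts more than 0.5 rad) (angle between cassette's own z axis and vertical above 0.5 rad).
It fails at once if the petri dish is moved by more than 30 mm (distance of petri_dish from where it was at the start of the episode above 0.03 m).
It fails at once if the capped tube is moved by more than 30 mm (distance of tube_50ml from where it was at the start of the episode above 0.03 m).
It fails at once if the blue slide box is moved by more than 30 mm (distance of slides from where it was at the start of the episode above 0.03 m).
It fails at once if the tube is knocked over (angle between tube_50ml's own z axis and vertical above 0.5 rad).
It also fails if it takes over 72 s, if anything falls off the work surface, if the arm or the gripper's body presses on something with over 40 N, if the wrist force passes 120 N, or if a joint passes its speed limit or range.

ROBOT

A 6-joint arm with a two-finger parallel gripper is mounted at the origin on a cart in front of the work surface, level with it; the furniture and walls round the work are solid. World frame = base frame: x ahead of the robot, y to its left, z up, the work surface at z = 0. Lengths are in m, angles in rad, forces in N, time in s.
With the tool pointing down it reaches from about 0.375 to 0.975 m from the base axis. Payload 3.8 kg.
Tool frame: the origin (TCP) lies on the centre line of the jaws, within the pads' length; the fingertips stand 17 mm ahead of it and the grasp point (between the pads) lies 2 mm behind it (bot.tip_extent is the distance from the TCP to the fingertips, in m); z points along the fingers, y is the line along which they close (so a half turn about z gives the same grasp; the last joint's range is limited). The gripper opens to 85 mm and grips with 20 to 120 N. Pads are 22 mm wide; open, the fingers measure 114 mm over their backs; the gripper's body (76 mm by 85 mm) begins 54 mm behind the grasp point. The pads swing forward as they close: fully open they stand 13 mm farther back than shut.
Start: joints at [-1.357, 0.264, 1.604, -0, 1.274, -0.037], TCP at [0.168, -0.654, 0.218] pointing down, gripper open.
Joint ranges: [-2.63, 2.63], [-0.94, 2.18], [0.31, 2.57], [-1.31, 4.45], [0, 2.66], [-2.55, 2.55]. Speed limits (rad/s): [2.57, 2.57, 3.14, 3.14, 3.14, 3.14].

INTERFACE

Orientations are given as a rotation vector (axis times angle).
In Python, from workcell import readout, read_camera, finish_job, bot gives the robot as it stands.
- The arm moves only by the tool jog_arm, never from a script. Its argument "deltas" is one flat list of numbers, 7 for each row, row after row: the shift along the tool's x, y, z in m, then the turn, a rotation vector about the tool's x, y, z in degrees, then the gripper command: -1 is shut, 1 is fully open, values between are in proportion. A call has 1 to 8 rows; each row is the pose to reach, as a shift and turn from the pose commanded when the call began, along the tool's axes at that moment; what a row does not reach only later rows make up. A row lasts 1/10 s, in which the tool goes at most 50 mm and 8.59 degrees, less where a joint would pass 70% of its speed; a pose out of reach is approached as far as the arm can. A call with a gripper value outside its range is refused whole. The fingers move at their own pace and stop on an object; "squeeze" is the grip in N (left out, the last holds). Time passes only in rows, so rows that repeat a pose let the fingers close. It gives the time, the measured TCP pose, the force, the opening and the grip force at its end, in the units of the state.
- readout.read_state(): the state, without advancing time (a new reading comes with each control period).
- read_camera(name): name is "side" or "top" or "wrist"; returns a dict with "color" (480x640x3 uint8, blue, green, red), "fx", "fy", "cx", "cy" (pixels), "dist" ([k1, k2, p1, p2, k3] as OpenCV has them; the pictures are not rectified), "origin" and "attitude" of the camera in the world. Camera axes: x right, y down, z forward; pixel columns grow to the right and rows downward; lengths in m; the calibration is good to about 2 mm. A picture is of the moment at which its call begins. There is no depth.
- finish_job(): hands the job in; it is judged then, once.
The state is a dict: "time": time; "q": joint angles; "joint_vel": joint speeds; "joint_torque": joint torques, N m; "tool_pos": TCP position; "tcp_rot": TCP orientation; "wrist_force": force on the tool from outside, world axes, zero at the start; "torque": the same for the moment, N m; "width": opening from 0.0 (shut) to 1.0 (fully open); "grip_force": force on a finger pad.
Only numpy, scipy, OpenCV 4.12 (cv2) and the standard library are available. Lean on these libraries where they do the work, as an engineer would, in place of code of your own. Each camera call takes 0.05 s, during which the arm holds its last target. There are 200 camera calls.

## Working session

There is one attempt and no reset: what is moved stays moved. The work goes in short steps, Python scripts to look and compute and a tool call to move; the robot and the scene stay as the last step left them, time stands still between calls to the robot, and variables do not carry over. Pictures are saved under pics/ and viewed, at most 10 in all, crops included, and the job is handed in when it is done.

Besides the shell and the picture viewer there is one more tool, called after "Emit:" as a command line: name --argument value ..., lists and objects as JSON in quotes. jog_arm: Moves the arm, as the interface text tells. Its arguments: {"type":"object","properties":{"deltas":{"type":"array"},"squeeze":{"type":"number"}},"required":["deltas"]}

```bash
ls; mkdir -p pics; cat > h.py <<'E'
import numpy as np, cv2, pickle
from scipy.spatial.transform import Rotation as R
from workcell import readout, read_camera, finish_job, bot
def snap(name,tag):
    c=read_camera(name); cv2.imwrite(f'pics/{tag}.png',c['color']); pickle.dump(c,open(f'pics/{tag}.pkl','wb')); return c
def load(tag): return pickle.load(open(f'pics/{tag}.pkl','rb'))
def att(c):
    a=np.array(c['attitude'],float)
    return a if a.shape==(3,3) else R.from_rotvec(a).as_matrix() if a.size==3 else R.from_quat(a).as_matrix()
def rays(c,px):
    K=np.array([[c['fx'],0,c['cx']],[0,c['fy'],c['cy']],[0,0,1]])
    n=cv2.undistortPoints(np.array(px,float).reshape(-1,1,2),K,np.array(c['dist'],float)).reshape(-1,2)
    return np.c_[n,np.ones(len(n))]@att(c).T
def onz(c,px,z):
    d=rays(c,px); o=np.array(c['origin']); return o+d*((z-o[2])/d[:,2])[:,None]
def tri(c1,p1,c2,p2):
    d1=rays(c1,[p1])[0];d2=rays(c2,[p2])[0];o1=np.array(c1['origin']);o2=np.array(c2['origin'])
    s=np.linalg.lstsq(np.c_[d1,-d2],o2-o1,rcond=None)[0]
    a=o1+s[0]*d1;b=o2+s[1]*d2; return (a+b)/2,np.linalg.norm(a-b)
E
python3 - <<'E'
from h import *
print(readout.read_state())
for n in('side','top','wrist'):
    c=snap(n,n+'0'); print(n,c['origin'],c['attitude'],c['fx'],c['dist'])
E
```

```text
pics
{'time': 0.0, 'q': array([-1.35691464e+00,  2.64804102e-01,  1.60540569e+00, -2.92976314e-05,
        1.27368554e+00, -3.69120527e-02]), 'joint_vel': array([ 0.00156502,  0.00152853, -0.00063816,  0.00021999,  0.00198052,
        0.00078699]), 'joint_torque': array([ 2.28880701e-03, -5.15109229e+01, -3.67315578e+01,  3.37048441e-04,
        1.30540301e-02, -9.58843032e-07]), 'tool_pos': array([ 0.16733295, -0.65313159,  0.21691061]), 'tcp_rot': array([-3.11465029e+00, -3.92641126e-01,  3.63187516e-04]), 'wrist_force': array([-0.13978894,  0.3516554 , -0.67434508]), 'torque': array([-0.00900965,  0.02476663,  0.02268349]), 'grip_force': 0.0, 'width': 0.9969591658459278}
side [-0.01095567  0.6750027   0.48018681] [-0.76689232  2.29275749 -1.4162069 ] 476.30107832906947 [-0.05135435  0.          0.          0.          0.        ]
top [0.26955173 0.0270418  1.34214316] [-2.16904389  2.11377621 -0.17222023] 575.5950852924722 [-0.03524392  0.          0.          0.          0.        ]
wrist [ 0.24330161 -0.63361963  0.37335031] [ 2.27897406 -1.7674037  -0.27997651] 376.7032473439967 [-0.02346145  0.          0.          0.          0.        ]
```

View pics/top0.png

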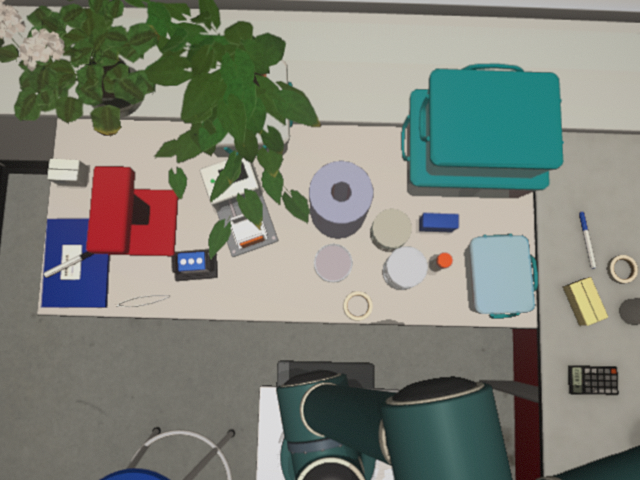

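View pics/side0.png

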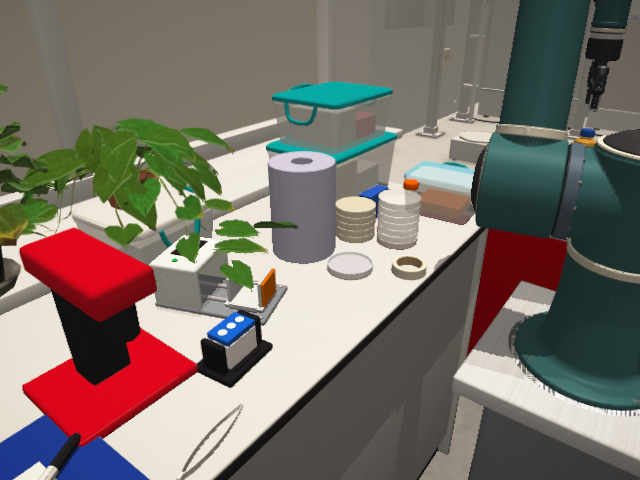

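The top view shows the cassette in its stand at (193,263), the unit at about (240,215) with its orange plate at (252,240), the dish at (333,263), the tube at (443,260) and the slides at (440,222). The side view shows the cassette top at (230,328), the orange plate at (268,287) and the red press to the left of the stand.

```bash
cat >> h.py <<'E'
def blob(c,box,lo,hi,fillholes=True):
    x0,y0,x1,y1=box; h=cv2.cvtColor(c['color'][y0:y1,x0:x1],cv2.COLOR_BGR2HSV)
    m=cv2.inRange(h,lo,hi); cs=cv2.findContours(m,cv2.RETR_EXTERNAL,cv2.CHAIN_APPROX_NONE)[0]
    k=max(cs,key=cv2.contourArea); return k.reshape(-1,2)+[x0,y0]
def cen(k): m=cv2.moments(k.reshape(-1,1,2)); return np.array([m['m10'],m['m01']])/m['m00']
E
python3 - <<'E'
from h import *
t=load('top0');s=load('side0')
B=((100,120,60),(125,255,255)); O=((5,150,120),(18,255,255))
for z in (0.06,):
    kt=blob(t,(170,240,220,285),*B); ks=blob(s,(195,305,265,355),*B)
    P=onz(t,kt,z)[:,:2]; r=cv2.minAreaRect((P*1000).astype(np.float32)); print('cass top',r)
    Q=onz(s,ks,z)[:,:2]; print('side',cv2.minAreaRect((Q*1000).astype(np.float32)), cv2.contourArea(kt),cv2.contourArea(ks))
    hm=cen(ks); print(tri(t,cen(kt),s,hm))
kt=blob(t,(225,225,275,255),*O); ks=blob(s,(255,262,285,315),*O)
print('orange',cv2.boxPoints(cv2.minAreaRect(kt.astype(np.float32))),cv2.approxPolyDP(ks.reshape(-1,1,2),3,True).reshape(-1,2))
print(tri(t,cen(kt),s,cen(ks)))
for b in [(285,60,60,0)]:pass
i=t['color'][150:300,150:310]; s1=s['color'][220:400,140:310]
a=cv2.resize(i,None,fx=2.6,fy=2.6,interpolation=2);b=cv2.resize(s1,None,fx=2.2,fy=2.2,interpolation=2)
o=np.zeros((400,795,3),np.uint8); o[:390,:416]=a;o[:396,418:418+374]=b;cv2.imwrite('pics/crop0.png',o)
E
```

```text
cass top ((422.95269775390625, 316.7956848144531), (40.69478225708008, 61.34442901611328), 5.957822322845459)
side ((423.0016174316406, 321.3831787109375), (45.865081787109375, 66.0752182006836), 5.714555263519287) 435.5 843.0
(array([0.42497128, 0.31843256, 0.05583649]), np.float64(0.0030031430070584933))
orange [[239.76001 243.32004]
 [261.52002 235.64005]
 [262.2954  237.83698]
 [240.5354  245.51697]] [[274 269]
 [261 283]
 [263 306]
 [263 285]
 [273 272]
 [274 277]]
(array([0.47871145, 0.18729852, 0.04302433]), np.float64(0.006990543757749649))
```

View pics/crop0.png

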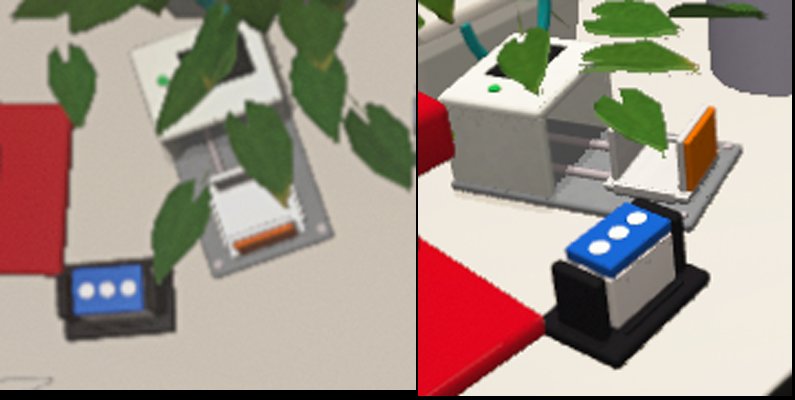

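The crop shows the white cassette with its blue top in the stand (long side along the walls' direction). A leaf covers part of the pocket from above, but the orange top edge and the base's near corners are clear.

```bash
python3 - <<'E'
from h import *
t=load('top0');s=load('side0')
f=lambda u,v:(150+u/2.6,150+v/2.6)
g=lambda u,v:(140+(u-418)/2.2,220+v/2.2)
print('press head corner',tri(t,(130,254),s,(153,268)))
print('press base right-front',onz(t,[(177,255)],0.02))
print('cass corner -y -x',tri(t,f(143,317),s,g(671,212)))
print('base near corners',onz(t,[f(217,277),f(333,236)],0.008))
print('plate top edge',onz(t,[f(233,248),f(297,232)],0.06))
print('plate ends tri',tri(t,f(297,233),s,g(716,109)),tri(t,f(234,247),s,g(687,140)))
for n,p,z in (('dish',(333,263),.012),('tube',(443,260),.111),('slides',(440,222),.066),('leafL',(218,237),.15),('roll',(341,230),0),('whitejar',(405,268),.1),('ring',(358,306),.0),('benchfront',(250,320),0)): print(n,onz(t,[p],z).round(3))
c=load('wrist0'); st=R.from_rotvec([-3.11465029e+00, -3.92641126e-01,  3.63187516e-04]).as_matrix()
print('cam in tool',st.T@(np.array(c['origin'])-[0.16733295,-0.65313159,0.21691061]),(st.T@att(c)).round(2))
E
```

```text
press head corner (array([0.42255162, 0.41466891, 0.2010637 ]), np.float64(0.016567137105567415))
press base right-front [[0.44107343 0.35855814 0.02      ]]
cass corner -y -x (array([0.40289436, 0.28544413, 0.06663146]), np.float64(0.010670483486756149))
base near corners [[0.44250407 0.22911165 0.008     ]
 [0.4825609  0.1262143  0.008     ]]
plate top edge [[0.46145449 0.20860643 0.06      ]
 [0.47695264 0.15371825 0.06      ]]
plate ends tri (array([0.48072694, 0.15713614, 0.05614628]), np.float64(0.00996557094130264)) (array([0.46459004, 0.209556  , 0.06057555]), np.float64(0.005825561494142352))
dish [[ 0.433 -0.004  0.012]]
tube [[ 0.433 -0.239  0.111]]
slides [[ 0.526 -0.243  0.066]]
leafL [[0.465 0.242 0.15 ]]
roll [[ 0.514 -0.021  0.   ]]
whitejar [[ 0.415 -0.158  0.1  ]]
ring [[ 0.335 -0.064  0.   ]]
benchfront [[0.297 0.185 0.   ]]
cam in tool [ 0.07844329 -0.00040765 -0.1564347 ] [[ 0.   -0.95 -0.31]
 [ 1.    0.    0.  ]
 [ 0.   -0.31  0.95]]
```

```bash
cat >> h.py <<'E'
def tool(yaw,tilt=0):
    "tool down, its y axis at world yaw (deg); tilt deg about tool y"
    a=np.radians(yaw); y=np.array([np.cos(a),np.sin(a),0]); z=np.array([0,0,-1.]); x=np.cross(y,z)
    return R.from_matrix(np.c_[x,y,z])*R.from_euler('y',tilt,degrees=True)
def delta(p,yaw,tilt=0,frm=None):
    if frm is None: s=readout.read_state(); p0=s['tool_pos'];r0=R.from_rotvec(s['tcp_rot'])
    else: p0=np.array(frm[0]); r0=tool(*frm[1:])
    return (r0.inv().apply(np.array(p)-p0).round(4), np.degrees((r0.inv()*tool(yaw,tilt)).as_rotvec()).round(2))
E
python3 - <<'E'
from h import *
print(delta((.36,-.36,.4),-40))
print(delta((.42,.25,.38),6,0,((.36,-.36,.4),-40)))
E
```

```text
(array([ 0.2594, -0.2366, -0.1823]), array([ -0.1 ,  -0.04, -35.63]))
(array([ 0.5059, -0.3461,  0.02  ]), array([  0.,   0., -46.]))
```

Emit:
jog_arm --deltas '[0.03, -0.03, -0.05, 0, 0, -6, 1, 0.06, -0.06, -0.09, 0, 0, -12, 1, 0.095, -0.09, -0.12, 0, 0, -18, 1, 0.13, -0.12, -0.15, 0, 0, -24, 1, 0.165, -0.15, -0.18, 0, 0, -30, 1, 0.2, -0.18, -0.182, 0, 0, -35.6, 1, 0.23, -0.21, -0.182, 0, 0, -35.6, 1, 0.2594, -0.2366, -0.182, 0, 0, -35.6, 1]'

```text
time: 0.95
tool_pos: [0.354, -0.3695, 0.401]
tcp_rot: [2.846, 1.325, 0.001]
wrist_force: [1.1, -0.6, -0.4]
width: 1.002
grip_force: 0.0
```

Emit:
jog_arm --deltas '[0.04, -0.027, 0, 0, 0, -5, 1, 0.08, -0.055, 0, 0, 0, -10, 1, 0.12, -0.08, 0, 0, 0, -15, 1, 0.16, -0.11, 0, 0, 0, -20, 1, 0.2, -0.137, 0, 0, 0, -25, 1, 0.24, -0.164, 0, 0, 0, -30, 1, 0.28, -0.19, 0, 0, 0, -35, 1, 0.32, -0.22, 0, 0, 0, -40, 1]'

```text
time: 1.75
tool_pos: [0.3902, 0.0174, 0.3996]
tcp_rot: [2.218, 2.224, 0.001]
wrist_force: [1.7, 0.1, -0.2]
width: 0.998
grip_force: 0.0
```

```bash
python3 - <<'E'
from h import *
print(readout.read_state()['tool_pos'],delta((.42,.22,.38),6))
E
```

```text
[0.39020976 0.01741348 0.39958326] (array([0.2025, 0.0303, 0.0196]), array([ 0.04,  0.01, -5.86]))
```

Emit:
jog_arm --deltas '[0.04, 0.006, 0.004, 0, 0, -2, 1, 0.08, 0.012, 0.008, 0, 0, -4, 1, 0.12, 0.018, 0.012, 0, 0, -5.9, 1, 0.16, 0.024, 0.016, 0, 0, -5.9, 1, 0.2, 0.03, 0.02, 0, 0, -5.9, 1, 0.2, 0.03, 0.02, 0, 0, -5.9, 1, 0.2, 0.03, 0.02, 0, 0, -5.9, 1]'

```text
time: 2.45
tool_pos: [0.4202, 0.216, 0.379]
tcp_rot: [-2.102, -2.334, 0.003]
wrist_force: [0.3, -0.6, -0.8]
width: 0.999
grip_force: 0.0
```

```bash
python3 - <<'E'
from h import *
c=snap('wrist','wrist1');print(c['origin'],readout.read_state()['tool_pos'])
E
```

```text
[0.41222982 0.29459772 0.53513823] [0.42037605 0.21528587 0.37938072]
```

View pics/wrist1.png

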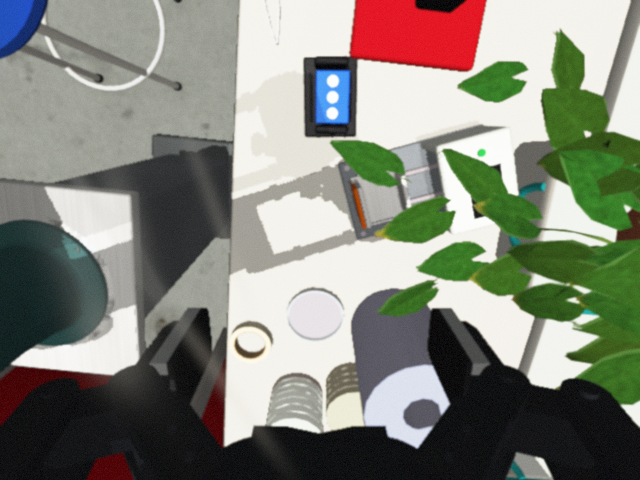

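The wrist view shows the cassette top at (333,95) in its stand, the orange plate at (357,205), the pocket at about (378,195) partly under leaves, and the dish at (315,313).

```bash
python3 - <<'E'
from h import *
t=load('top0');s=load('side0');w=load('wrist1')
B=((100,120,60),(125,255,255))
k=blob(w,(300,55,360,140),*B)
for z in (.055,.06): print('cass wrist',cv2.minAreaRect((onz(w,k,z)[:,:2]*1000).astype(np.float32)))
kt=blob(t,(170,240,220,285),*B); ks=blob(s,(195,305,265,355),*B)
print(tri(w,cen(k),s,cen(ks)),tri(w,cen(k),t,cen(kt)))
for c,b,n in((t,(80,150,185,265),'t'),(s,(15,220,205,440),'s')):
    h=cv2.cvtColor(c['color'],cv2.COLOR_BGR2HSV); m=(cv2.inRange(h,(0,150,60),(4,255,255))|cv2.inRange(h,(170,150,60),(180,255,255)))
    mm=np.zeros_like(m);mm[b[1]:b[3],b[0]:b[2]]=m[b[1]:b[3],b[0]:b[2]]
    q=max(cv2.findContours(mm,0,1)[0],key=cv2.contourArea); print(n,cv2.approxPolyDP(q,3,True).reshape(-1,2).tolist())
a=cv2.resize(t['color'][150:270,75:195],None,fx=3.3,fy=3.3,interpolation=2);b=cv2.resize(s['color'][220:400,10:190],None,fx=2.2,fy=2.2,interpolation=2)
o=cv2.resize(w['color'][110:260,320:530],None,fx=2,fy=2,interpolation=2)
cv2.imwrite('pics/crop1.png',np.hstack([a,b]));
E
```

```text
cass wrist ((424.5345764160156, 319.29058837890625), (41.906490325927734, 62.229793548583984), 5.835441589355469)
cass wrist ((424.4063720703125, 319.0334167480469), (41.47007369995117, 61.58174514770508), 5.835452556610107)
(array([0.424352  , 0.32037981, 0.05763895]), np.float64(0.0006369366372210306)) (array([0.42498111, 0.32070687, 0.04232926]), np.float64(0.0010477355328371617))
t [[95, 167], [87, 250], [173, 254], [177, 199], [173, 191], [134, 190], [129, 168]]
s [[197, 367], [139, 327], [134, 339], [126, 342], [130, 363], [94, 385], [81, 375], [71, 358], [24, 384], [23, 390], [68, 436], [76, 432], [80, 439], [107, 435], [197, 371]]
```

View pics/crop1.png

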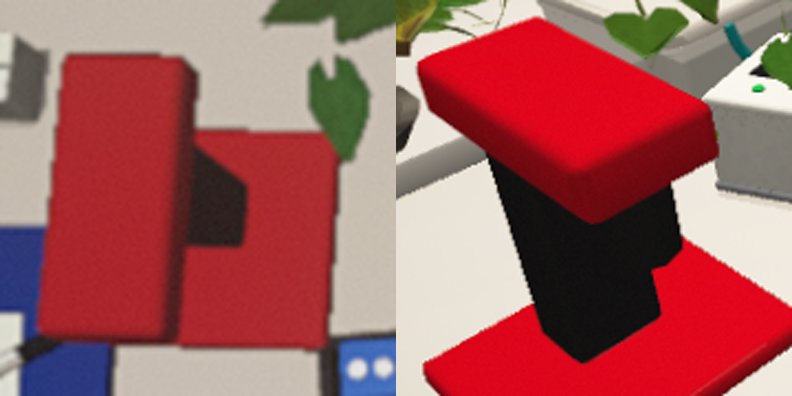

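The crop shows the press head: its near right top corner is at about (124,252) in the top view and (154,268) in the side view.

```bash
python3 - <<'E'
from h import *
t=load('top0');s=load('side0');w=load('wrist1')
print(tri(t,(124.4,252.4),s,(154,267.7)),tri(t,(75+183/3.3,150+57/3.3),s,(10+(540-396)/2.2,220+17/2.2)))
# orange plate in wrist: vertical face corners
k=blob(w,(335,165,385,245),(5,120,100),(20,255,255)); r=cv2.minAreaRect(k.astype(np.float32)); print(r,cv2.approxPolyDP(k.reshape(-1,1,2),2,True).reshape(-1,2).tolist())
kt=blob(t,(225,225,275,255),(5,150,120),(18,255,255))
o=cv2.resize(w['color'][130:250,325:485],None,fx=5,fy=5,interpolation=2); cv2.imwrite('pics/crop2.png',o)
E
```

```text
(array([0.42125334, 0.42009828, 0.20556634]), np.float64(0.00549027245425812)) (array([0.59685661, 0.42169616, 0.20597095]), np.float64(0.005202719765486432))
((359.0, 208.00003051757812), (41.71612548828125, 4.850712299346924), 75.96376037597656) [[353, 188], [361, 225], [365, 228], [356, 188]]
```

View pics/crop2.png

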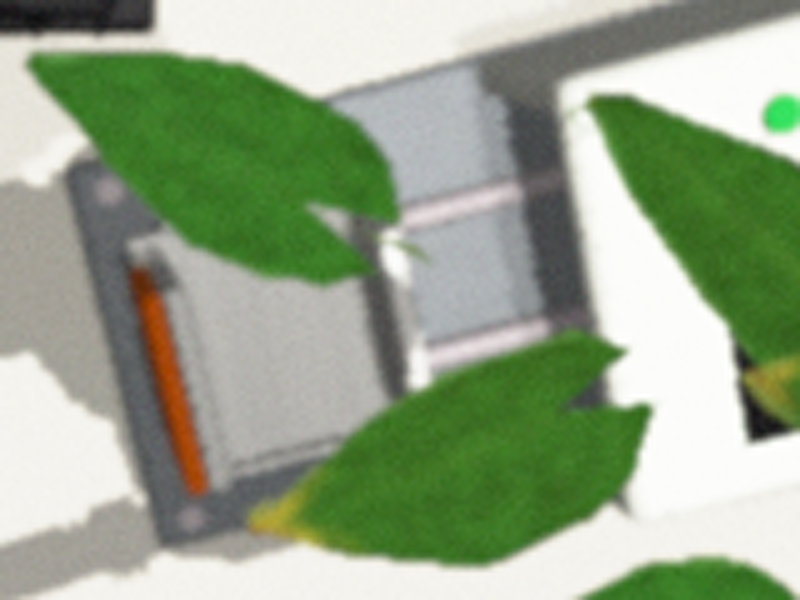

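The crop shows the base's near corners at wrist pixels (339,164) and (357,238.6), the plate's top edge from (354,184) to (366,228), and two leaves over the pocket.

```bash
python3 - <<'E'
from h import *
t=load('top0');s=load('side0');w=load('wrist1')
f=lambda u,v:(325+u/5,130+v/5)
T=lambda u,v:(150+u/2.6,150+v/2.6)
def edge(n,a,b):
    d=b-a; print(n,a[:2].round(4),b[:2].round(4),'mid',((a+b)/2)[:2].round(4),'len',np.linalg.norm(d).round(4),'yaw',np.degrees(np.arctan2(d[0],-d[1])).round(2))
edge('base',*onz(w,[f(70,170),f(160,543)],.008))
edge('plate top',*onz(w,[f(145,268),f(207,490)],.06))
edge('far wall top right',*onz(w,[f(380,232),f(428,385)],.06))
edge('head front top',*onz(w,[f(557,85),f(625,515)],.086))
print('leaf1',tri(w,f(30,60),t,T(155,275)),'leaf2',tri(w,f(252,522),t,T(290,205)))
print('plate end R',tri(w,f(207,490),t,T(297,232)))
print(delta((.426,.308,.15),5.8), readout.read_state()['tool_pos'])
E
```

```text
base [0.4448 0.2359] [0.4842 0.1311] mid [0.4645 0.1835] len 0.112 yaw 20.6
plate top [0.4634 0.2194] [0.4874 0.163 ] mid [0.4754 0.1912] len 0.0612 yaw 23.05
far wall top right [0.5211 0.2347] [0.5402 0.197 ] mid [0.5306 0.2159] len 0.0422 yaw 26.85
head front top [0.5504 0.2762] [0.5882 0.1748] mid [0.5693 0.2255] len 0.1082 yaw 20.41
leaf1 (array([0.42930118, 0.26856508, 0.09683304]), np.float64(0.004259610925273149)) leaf2 (array([0.49811193, 0.1594071 , 0.07317878]), np.float64(0.00021124012788787015))
plate end R (array([0.48622138, 0.15625817, 0.03460984]), np.float64(0.0101911926326033))
(array([0.0919, 0.0153, 0.2293]), array([-0.05,  0.06,  0.11])) [0.42037605 0.21528587 0.37938072]
```

Emit:
jog_arm --deltas '[0.04, 0.008, 0.02, 0, 0, 0, 1, 0.08, 0.015, 0.05, 0, 0, 0, 1, 0.092, 0.0153, 0.09, 0, 0, 0, 1, 0.092, 0.0153, 0.13, 0, 0, 0, 1, 0.092, 0.0153, 0.17, 0, 0, 0, 1, 0.092, 0.0153, 0.21, 0, 0, 0, 1, 0.092, 0.0153, 0.23, 0, 0, 0, 1, 0.092, 0.0153, 0.23, 0, 0, 0, 1]'

```text
time: 3.3
tool_pos: [0.4243, 0.3054, 0.1461]
tcp_rot: [-2.106, -2.329, 0.011]
wrist_force: [-1.5, -0.9, -0.2]
width: 1.0
grip_force: 0.0
```

```bash
python3 - <<'E'
from h import *
w1=load('wrist1');w=snap('wrist','wrist2'); s=load('side0')
B=((100,120,60),(125,255,255))
k=blob(w,(150,60,500,400),*B);k1=blob(w1,(300,55,360,140),*B)
for z in (.058,.06): print('cass wrist',cv2.minAreaRect((onz(w,k,z)[:,:2]*1000).astype(np.float32)))
print(cv2.boundingRect(k),tri(w,cen(k),w1,cen(k1)))
st=readout.read_state();print(st['tool_pos'],st['wrist_force'],delta((.4257,.3076,.04),5.8))
E
```

```text
cass wrist ((423.95611572265625, 319.04522705078125), (40.92652893066406, 60.294090270996094), 5.825570106506348)
cass wrist ((423.90228271484375, 319.5814208984375), (40.59123992919922, 59.8000373840332), 5.825605392456055)
(291, 174, 63, 88) (array([0.42403183, 0.32020081, 0.0565045 ]), np.float64(0.0002739533400966497))
[0.42592519 0.30665606 0.14867418] [0.66017481 0.4739988  0.13268753] (array([0.0011, 0.0002, 0.1087]), array([-0.15,  0.1 , -0.05]))
```

View pics/wrist2.png

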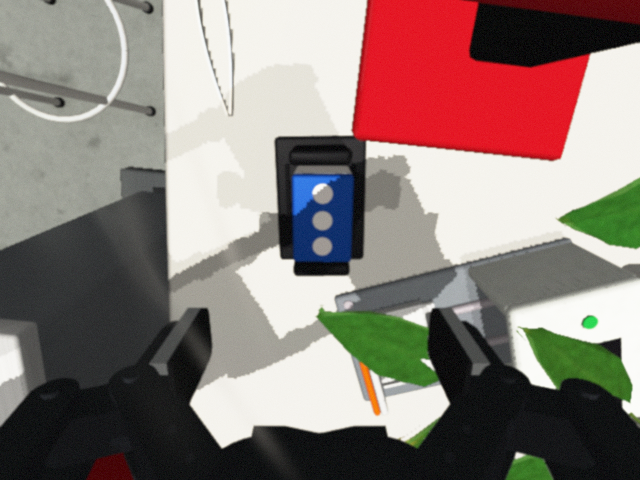

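The cassette's blue top is centred at (322,218) under the camera, clear of the press; the estimate agrees with the earlier one (0.424, 0.3195, top about 0.058).

Emit:
jog_arm --deltas '[0.001, 0, 0.035, 0, 0, 0, 1, 0.001, 0, 0.07, 0, 0, 0, 1, 0.001, 0, 0.09, 0, 0, 0, 1, 0.001, 0, 0.1085, 0, 0, 0, 1, 0.001, 0, 0.1085, 0, 0, 0, 1]'

```text
time: 3.85
tool_pos: [0.4264, 0.3088, 0.0411]
tcp_rot: [-2.106, -2.331, 0.002]
wrist_force: [-0.9, 0.1, -0.0]
width: 0.999
grip_force: 0.0
```

Emit:
jog_arm --deltas '[0, 0, 0, 0, 0, 0, -0.6, 0, 0, 0, 0, 0, 0, -0.6, 0, 0, 0, 0, 0, 0, -0.6, 0, 0, 0, 0, 0, 0, -0.6, 0, 0, 0, 0, 0, 0, -0.6, 0, 0, 0, 0, 0, 0, -0.6]' --squeeze 30

```text
time: 4.45
tool_pos: [0.4274, 0.3104, 0.0432]
tcp_rot: [2.104, 2.332, 0.004]
wrist_force: [-1.1, -1.5, 6.6]
width: 0.452
grip_force: 29.5
```

Emit:
jog_arm --deltas '[0, 0, -0.01, 0, 0, 0, -0.6, 0, 0, -0.03, 0, 0, 0, -0.6, 0, 0, -0.06, 0, 0, 0, -0.6, 0, 0, -0.09, 0, 0, 0, -0.6, 0, 0, -0.11, 0, 0, 0, -0.6, 0, 0, -0.12, 0, 0, 0, -0.6, 0, 0, -0.12, 0, 0, 0, -0.6]'

```text
time: 5.15
tool_pos: [0.4274, 0.3104, 0.1633]
tcp_rot: [2.104, 2.332, 0.006]
wrist_force: [0.3, 0.3, -1.6]
width: 0.448
grip_force: 30.5
```

```bash
python3 - <<'E'
from h import *
st=readout.read_state();print(st['tool_pos'],st['width'],st['grip_force'],delta((.375,.25,.16),13))
# TCP so that cassette centre -> (.395,.115) at yaw 20.5
y=np.array([-np.sin(np.radians(20.5)),np.cos(np.radians(20.5))]); p=np.array([.395,.115])-.011*y; print(p)
print(delta((*p,.16),20.5))
E
```

```text
[0.42737194 0.31038862 0.16325164] 0.4484878241466856 30.506839358713478 (array([-0.0547, -0.0583,  0.003 ]), array([ 0.2 , -0.09, -7.13]))
[0.39885228 0.10469661]
(array([-0.2017, -0.0494,  0.0027]), array([  0.2 ,  -0.07, -14.63]))
```

Emit:
jog_arm --deltas '[-0.02, -0.02, 0, 0, 0, -2, -0.6, -0.05, -0.045, 0, 0, 0, -4, -0.6, -0.08, -0.057, 0, 0, 0, -7, -0.6, -0.11, -0.055, 0, 0, 0, -9, -0.6, -0.14, -0.053, 0, 0, 0, -11, -0.6, -0.17, -0.051, 0, 0, 0, -13, -0.6, -0.19, -0.05, 0, 0, 0, -14.6, -0.6, -0.2017, -0.0494, 0, 0, 0, -14.6, -0.6]'

```text
time: 5.95
tool_pos: [0.3967, 0.1024, 0.1596]
tcp_rot: [-1.792, -2.578, 0.003]
wrist_force: [0.6, 0.6, -3.1]
width: 0.453
grip_force: 30.6
```

```bash
python3 - <<'E'
from h import *
w=snap('wrist','wrist3');s=snap('side','side3')
st=readout.read_state();print(st['tool_pos'],st['width'],delta((.3989,.1047,.034),20.5))
cv2.imwrite('pics/v3.png',np.hstack([cv2.resize(w['color'],(400,300)),cv2.resize(s['color'],(400,300))]))
E
```

```text
[0.39714037 0.10294519 0.16004454] 0.44929083129283676 (array([0.001 , 0.0025, 0.126 ]), array([-0.12, -0.02, -0.2 ]))
```

View pics/v3.png

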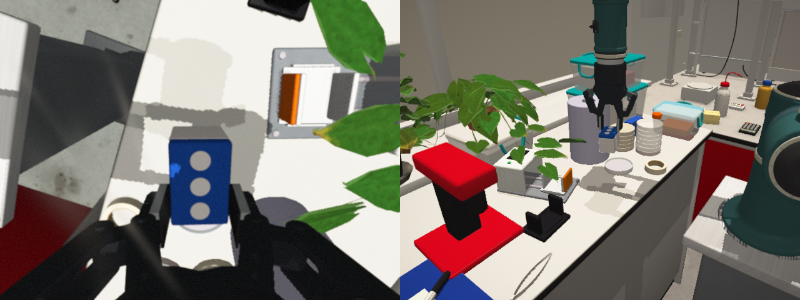

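The cassette hangs upright in the fingers (wrist view, top at about (200,185) in the half-size picture), and the side view shows the empty stand and a clear bench below it.

Emit:
jog_arm --deltas '[0.001, 0.002, 0.03, 0, 0, 0, -0.6, 0.001, 0.002, 0.06, 0, 0, 0, -0.6, 0.001, 0.002, 0.09, 0, 0, 0, -0.6, 0.001, 0.002, 0.11, 0, 0, 0, -0.6, 0.001, 0.002, 0.12, 0, 0, 0, -0.6, 0.001, 0.002, 0.1235, 0, 0, 0, -0.6, 0.001, 0.002, 0.1235, 0, 0, 0, -0.6, 0.001, 0.002, 0.1235, 0, 0, 0, -0.6]'

```text
time: 6.85
tool_pos: [0.4005, 0.1061, 0.0388]
tcp_rot: [1.79, 2.58, 0.002]
wrist_force: [-0.7, -0.1, -1.0]
width: 0.454
grip_force: 30.7
```

Emit:
jog_arm --deltas '[0, 0, 0.002, 0, 0, 0, -0.6, 0, 0, 0.003, 0, 0, 0, -0.6, 0, 0, 0.003, 0, 0, 0, -0.6, 0, 0, 0.003, 0, 0, 0, -0.6]'

```text
time: 7.25
tool_pos: [0.3995, 0.1056, 0.0349]
tcp_rot: [1.791, 2.58, 0.0]
wrist_force: [0.4, -0.5, -1.7]
width: 0.447
grip_force: 30.7
```

Emit:
jog_arm --deltas '[0, 0, 0.001, 0, 0, 0, -0.6, 0, 0, 0.002, 0, 0, 0, -0.6, 0, 0, 0.002, 0, 0, 0, -0.6, 0, 0, 0.002, 0, 0, 0, -0.6]'

```text
time: 7.65
tool_pos: [0.3997, 0.1055, 0.0333]
tcp_rot: [1.791, 2.581, -0.0]
wrist_force: [-3.0, -1.9, 5.5]
width: 0.449
grip_force: 31.8
```

Emit:
jog_arm --deltas '[0, 0, 0, 0, 0, 0, 0.1, 0, 0, 0, 0, 0, 0, 0.4, 0, 0, 0, 0, 0, 0, 0.8, 0, 0, 0, 0, 0, 0, 1, 0, 0, 0, 0, 0, 0, 1, 0, 0, 0, 0, 0, 0, 1]'

```text
time: 8.25
tool_pos: [0.3994, 0.1057, 0.0327]
tcp_rot: [-1.791, -2.581, -0.0]
wrist_force: [0.2, -0.0, -0.0]
width: 1.0
grip_force: 0.0
```

Emit:
jog_arm --deltas '[0, 0, -0.02, 0, 0, 0, 1, 0, 0, -0.06, 0, 0, 0, 1, 0, 0, -0.1, 0, 0, 0, 1, 0, 0, -0.13, 0, 0, 0, 1, 0, 0, -0.14, 0, 0, 0, 1, 0, 0, -0.14, 0, 0, 0, 1]'

```text
time: 8.85
tool_pos: [0.4007, 0.1059, 0.1743]
tcp_rot: [1.79, 2.579, 0.004]
wrist_force: [0.1, -0.3, -0.3]
width: 1.003
grip_force: 0.0
```

```bash
python3 - <<'E'
from h import *
w=snap('wrist','wrist4');s=snap('side','side4');t=snap('top','top4')
B=((100,120,60),(125,255,255))
k=blob(w,(150,60,500,400),*B); ks=blob(s,(250,150,400,330),*B)
print(cv2.boundingRect(k),cv2.boundingRect(ks),cv2.minAreaRect((onz(w,k,.05)[:,:2]*1000).astype(np.float32)),tri(w,cen(k),s,cen(ks)))
st=readout.read_state();print(st['tool_pos'],delta((.395,.115,.175),110.5))
x0,y0=300,60
cv2.imwrite('pics/v4.png',np.hstack([w['color'][40:340,240:640], cv2.resize(s['color'][180:330,220:420],(400,300))]))
E
```

```text
(288, 174, 53, 76) (317, 268, 31, 25) ((393.844970703125, 113.49263000488281), (39.16116714477539, 59.10541534423828), 19.856016159057617) (array([0.3952017 , 0.11463489, 0.04443819]), np.float64(0.002976824485962735))
[0.3979458  0.10536808 0.17067693] (array([ 0.0101,  0.0006, -0.0043]), array([ -0.13,  -0.18, -90.03]))
```

View pics/v4.png

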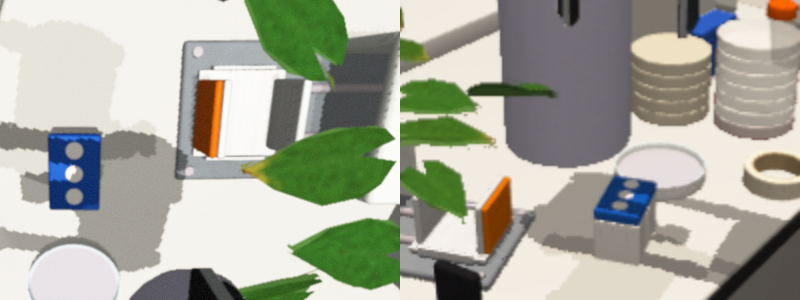

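The cassette stands upright on the bench, let go, with its top at wrist pixel (314,211). The orange plate, base near edge and the front half of the pocket are clearly visible from here.

```bash
python3 - <<'E'
from h import *
w=load('wrist4');s=load('side4');w1=load('wrist1')
def edge(n,P):
    a,b=P;d=b-a; yaw=np.arctan2(d[0],-d[1]); print(n,'mid',((a+b)/2)[:2].round(4),'len',np.linalg.norm(d).round(4),'yaw',np.degrees(yaw).round(2)); return (a+b)/2
k=blob(w,(420,100,480,220),(5,120,100),(20,255,255)); q=cv2.approxPolyDP(k.reshape(-1,1,2),4,True).reshape(-1,2); print(q.tolist())
q=cv2.boxPoints(cv2.minAreaRect(k.astype(np.float32))); print(q.tolist())
# edge fits: per row min/max columns
for nm,fn,z in(('bottom',np.min,.014),('top',np.max,.06)):
    ys=np.arange(k[:,1].min()+6,k[:,1].max()-6); xs=[fn(k[k[:,1]==y][:,0]) for y in ys]
    p=np.polyfit(ys,xs,1); yy=[k[:,1].min(),k[:,1].max()]; edge(nm,onz(w,[(np.polyval(p,v),v) for v in yy],z))
edge('base',onz(w,[(424,81),(418,218)],.008))
ks=blob(s,(455//1,0,1,1) if 0 else (235,255,300,315),(5,120,100),(20,255,255)); print(cv2.boundingRect(ks),tri(w,cen(k),s,cen(ks)))
o=cv2.resize(w['color'][70:230,405:565],(600,600),interpolation=2);cv2.imwrite('pics/c5.png',o)
E
```

```text
[[438, 123], [443, 128], [439, 131], [446, 131], [438, 133], [444, 138], [438, 141], [444, 142], [439, 149], [442, 145], [443, 153], [436, 155], [443, 159], [437, 166], [444, 165], [436, 180], [442, 178], [441, 185], [437, 183], [448, 190], [440, 190], [453, 197], [463, 122]]
[[433.4435729980469, 195.90274047851562], [438.2723693847656, 118.64202117919922], [463.2373352050781, 120.20233154296875], [458.4085388183594, 197.46304321289062]]
bottom mid [0.4788 0.1839] len 0.0632 yaw 25.03
top mid [0.4768 0.1883] len 0.054 yaw 21.48
base mid [0.4638 0.1834] len 0.113 yaw 22.5
(261, 268, 15, 39) (array([0.47690688, 0.18949645, 0.03880167]), np.float64(0.0005500393932809759))
```

View pics/c5.png

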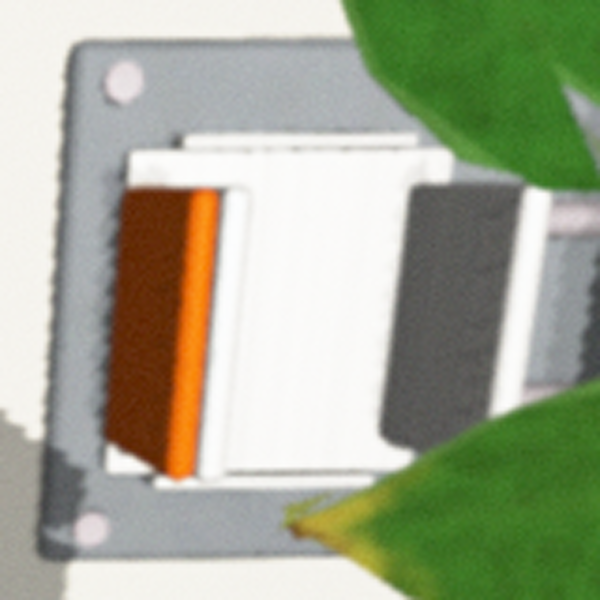

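This crop clearly shows the plate's top front edge (191,188)-(168,475), the near wall's pocket-side top edge (246,188)-(222,476), the far wall's inner top edge (526,187)-(492,415), and both lips.

```bash
python3 - <<'E'
from h import *
w=load('wrist4');s=load('side4')
f=lambda *p:[(405+u/3.75,70+v/3.75) for u,v in p]
def L(n,a,b,z,dx=None):
    P=onz(w,f(a,b),z);d=P[1]-P[0];m=P.mean(0)[:2];yaw=np.degrees(np.arctan2(d[0],-d[1]))
    ux=np.array([np.cos(np.radians(21)),np.sin(np.radians(21))])
    print(n,P[:,:2].round(4).tolist(),m.round(4),'len',np.linalg.norm(d).round(4),'yaw',yaw.round(2),'' if dx is None else ('->c',(m+dx*ux).round(4)))
L('plate front',(191,188),(168,475),.06,.037)
L('wall inner',(246,188),(222,476),.06,.025)
L('far inner',(526,187),(492,415),.06,-.025)
L('base near',(72,45),(40,556),.008,.047)
L('plate bottom',(124,188),(106,437),.014,.037)
L('screws',(124,82),(91,529),.008)
# lips: centre lines along x; top edges outer
L('lip+y',(182,135),(418,135),.018)
L('lip-y',(155,487),(375,484),.018)
k=None
print(delta((.394,.114,.175),109.9))
E
```

```text
plate front [[0.4624, 0.2116], [0.4823, 0.1619]] [0.4724 0.1867] len 0.0536 yaw 21.84 ('->c', array([0.5069, 0.2   ]))
wall inner [[0.4719, 0.2152], [0.4924, 0.1654]] [0.4821 0.1903] len 0.0539 yaw 22.31 ('->c', array([0.5055, 0.1993]))
far inner [[0.5207, 0.2341], [0.5363, 0.1947]] [0.5285 0.2144] len 0.0423 yaw 21.64 ('->c', array([0.5052, 0.2054]))
base near [[0.4427, 0.235], [0.4836, 0.1303]] [0.4631 0.1826] len 0.1124 yaw 21.35 ('->c', array([0.507 , 0.1995]))
plate bottom [[0.4641, 0.2119], [0.4838, 0.1617]] [0.474  0.1868] len 0.0539 yaw 21.5 ('->c', array([0.5085, 0.2001]))
screws [[0.4563, 0.2323], [0.4921, 0.1405]] [0.4742 0.1864] len 0.0985 yaw 21.31 
lip+y [[0.4697, 0.2255], [0.5166, 0.2434]] [0.4932 0.2345] len 0.0502 yaw 110.9 
lip-y [[0.4978, 0.1556], [0.5445, 0.1739]] [0.5212 0.1647] len 0.0502 yaw 111.36 
(array([ 0.0095, -0.0007, -0.0043]), array([ -0.13,  -0.18, -89.43]))
```

Emit:
jog_arm --deltas '[0, 0, 0, 0, 0, -8, 1, 0, 0, 0, 0, 0, -16, 1, 0, 0, 0, 0, 0, -24, 1, 0, 0, 0, 0, 0, -32, 1, 0, 0, 0, 0, 0, -40, 1, 0, 0, 0, 0, 0, -48, 1, 0.005, 0, 0, 0, 0, -56, 1, 0.0095, 0, 0, 0, 0, -64, 1]'

```text
time: 9.8
tool_pos: [0.3944, 0.1142, 0.1702]
tcp_rot: [-0.143, -3.134, 0.002]
wrist_force: [-0.0, 0.4, 0.5]
width: 0.999
grip_force: 0.0
```

Emit:
jog_arm --deltas '[0, 0, 0, 0, 0, -8, 1, 0, 0, 0, 0, 0, -16, 1, 0, 0, 0, 0, 0, -26, 1, 0, 0, 0, 0, 0, -26, 1, 0, 0, 0, 0, 0, -26, 1, 0, 0, 0, 0, 0, -26, 1, 0, 0, 0, 0, 0, -26, 1]'

```text
time: 10.5
tool_pos: [0.3958, 0.1145, 0.1723]
tcp_rot: [0.556, -3.091, -0.0]
wrist_force: [0.6, 0.3, 0.5]
width: 0.998
grip_force: 0.0
```

```bash
python3 - <<'E'
from h import *
st=readout.read_state();print(st['tool_pos'],st['joint_vel'].round(3),st['q'].round(2))
w=snap('wrist','wrist6');B=((100,120,60),(125,255,255));w4=load('wrist4')
k=blob(w,(100,60,550,400),*B);k4=blob(w4,(150,60,500,400),*B)
print(cv2.boundingRect(k),cv2.minAreaRect((onz(w,k,.05)[:,:2]*1000).astype(np.float32)),tri(w,cen(k),w4,cen(k4)))
print(delta((.394,.114,.033),110.5))
cv2.imwrite('pics/v6.png',w['color'])
E
```

```text
[0.39583638 0.11450104 0.17232837] [ 0.001 -0.003 -0.004 -0.001  0.002 -0.007] [ 0.22 -0.22  2.18  0.    1.18 -1.71]
(278, 196, 78, 50) ((393.50994873046875, 112.39411926269531), (38.80546188354492, 59.01015090942383), 20.394412994384766) (array([0.39446664, 0.11316072, 0.04301154]), np.float64(0.0006808201260716578))
(array([0.002 , 0.0002, 0.1395]), array([ 0.  , -0.02, -0.1 ]))
```

View pics/v6.png

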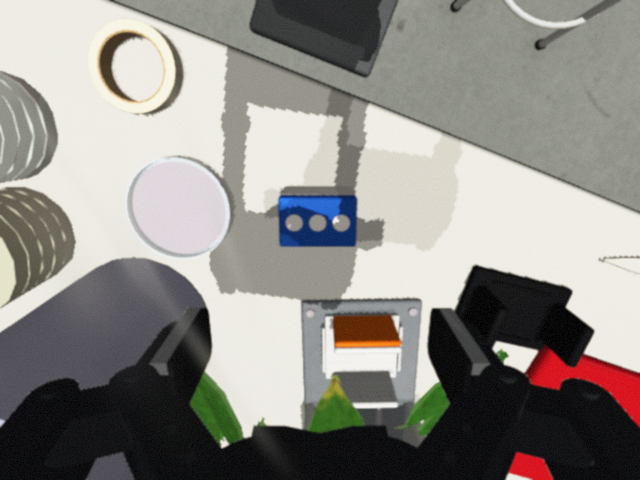

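The cassette stands clear at (317,221) with the dish at (180,205). The unit is straight ahead of the fingers, with the orange plate's top front edge from about (333,343) to (400,341).

```bash
python3 - <<'E'
from h import *
w=load('wrist6')
k=blob(w,(310,300,420,360),(5,120,190),(22,255,255)); print(cv2.boxPoints(cv2.minAreaRect(k.astype(np.float32))).round(1).tolist())
k2=blob(w,(310,300,420,360),(5,120,40),(22,255,255)); q=cv2.boxPoints(cv2.minAreaRect(k2.astype(np.float32)));print(q.round(1).tolist())
r=cv2.boxPoints(cv2.minAreaRect(k.astype(np.float32))); r=r[np.argsort(r[:,1])]
P=onz(w,r[:2],.06); m=P.mean(0); d=P[1]-P[0]; print(P.round(4),np.linalg.norm(d),np.degrees(np.arctan2(d[0],-d[1]))%180)
ux=np.array([np.cos(.3717),np.sin(.3717)]);print('centre',m[:2]+.037*ux)
Q=onz(w,[(303.5,301),(420.5,299.5)],.008);d=Q[1]-Q[0];print('base',Q.mean(0),np.linalg.norm(d),np.degrees(np.arctan2(d[0],-d[1]))%180,Q.mean(0)[:2]+.047*ux)
E
```

```text
[[334.8999938964844, 341.79998779296875], [400.0, 340.6000061035156], [400.1000061035156, 346.0], [335.0, 347.1000061035156]]
[[333.70001220703125, 315.6000061035156], [399.5, 314.3999938964844], [400.1000061035156, 346.0], [334.29998779296875, 347.20001220703125]]
[[0.4626 0.2108 0.06  ]
 [0.4822 0.161  0.06  ]] 0.05352308153417045 21.477918887010325
centre [0.50687879 0.19934656]
base [0.46203589 0.18287322 0.008     ] 0.11057900912041346 21.14713044336503 [0.50582632 0.19994361]
```

Emit:
jog_arm --deltas '[0, 0, 0.03, 0, 0, 0, 1, 0, 0, 0.065, 0, 0, 0, 1, 0, 0, 0.1, 0, 0, 0, 1, 0, 0, 0.12, 0, 0, 0, 1, 0, 0, 0.132, 0, 0, 0, 1, 0, 0, 0.132, 0, 0, 0, 1, 0, 0, 0.132, 0, 0, 0, 1]'

```text
time: 11.25
tool_pos: [0.3968, 0.1147, 0.0414]
tcp_rot: [-0.558, 3.091, 0.0]
wrist_force: [0.6, -0.4, -0.1]
width: 1.001
grip_force: 0.0
```

Emit:
jog_arm --deltas '[0, 0, 0, 0, 0, 0, 0.6, 0, 0, 0, 0, 0, 0, 0.4, 0, 0, 0, 0, 0, 0, 0.2, 0, 0, 0, 0, 0, 0, 0, 0, 0, 0, 0, 0, 0, -0.2, 0, 0, 0, 0, 0, 0, -0.2, 0, 0, 0, 0, 0, 0, -0.2]' --squeeze 30

```text
time: 11.95
tool_pos: [0.396, 0.1145, 0.0407]
tcp_rot: [0.558, -3.092, 0.0]
wrist_force: [-1.4, -0.1, 1.0]
width: 0.398
grip_force: 0.0
```

```bash
python3 - <<'E'
from h import *
w=snap('wrist','wrist7');s=snap('side','side7')
cv2.imwrite('pics/v7.png',np.hstack([w['color'][100:400,120:520], cv2.resize(s['color'][180:330,220:420],(400,300))]))
E
```

```text
(no output)
```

View pics/v7.png

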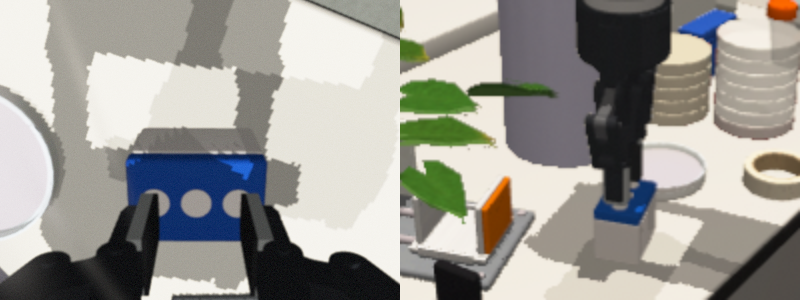

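The picture shows the fingers closed to 34 mm across the cassette's blue top (left finger ending at about (150,197), right at (245,197)), with the cassette upright and not between the pads. That makes 12 pictures viewed, over the limit of 10, so I will view no more and work from numbers.

```bash
python3 - <<'E'
from h import *
print([a for a in dir(bot) if a[0]!='_'], bot.tip_extent)
st=readout.read_state();print({k:np.round(v,4) for k,v in st.items()})
w=load('wrist7')['color']
for col in (262,270,276,368,378,385): print(col,[''.join('%d/'%v for v in w[r,col]) for r in range(270,345,6)])
E
```

```text
['MotionError', 'tip_extent'] 0.017
{'time': np.float64(12.05), 'q': array([ 0.2211, -0.0467,  2.3085, -0.    ,  0.88  , -1.7069]), 'joint_vel': array([ 0.001 ,  0.0004,  0.0013, -0.0006, -0.0013,  0.0004]), 'joint_torque': array([ 1.80000e-03, -2.69906e+01, -2.96089e+01,  1.00000e-04,
        9.00000e-04,  0.00000e+00]), 'tool_pos': array([0.396 , 0.1145, 0.0406]), 'tcp_rot': array([ 0.5581, -3.0914,  0.    ]), 'wrist_force': array([-0.2475,  0.4947, -0.3778]), 'torque': array([-0.021 , -0.0144,  0.0011]), 'grip_force': np.float64(0.0), 'width': np.float64(0.4)}
262 ['102/43/8/', '107/45/17/', '111/49/19/', '110/51/17/', '74/70/67/', '71/72/74/', '78/77/74/', '73/76/74/', '75/76/74/', '76/79/75/', '69/71/69/', '44/44/40/', '41/41/40/']
270 ['109/49/18/', '104/45/9/', '109/48/19/', '113/61/40/', '82/83/81/', '64/65/65/', '32/34/34/', '20/22/23/', '6/4/2/', '16/16/14/', '17/13/16/', '12/9/10/', '11/15/10/']
276 ['107/46/14/', '105/43/13/', '105/42/9/', '109/61/41/', '48/47/50/', '3/10/5/', '15/14/14/', '13/9/11/', '6/10/9/', '16/14/10/', '11/14/13/', '14/15/13/', '14/9/12/']
368 ['216/104/40/', '167/74/21/', '104/47/13/', '108/49/17/', '76/75/72/', '57/60/57/', '24/24/23/', '3/11/7/', '10/5/8/', '7/15/13/', '11/13/15/', '13/15/11/', '13/12/12/']
378 ['108/49/16/', '104/47/12/', '109/49/20/', '105/39/11/', '91/65/52/', '75/75/71/', '72/74/74/', '71/72/72/', '75/75/73/', '74/75/71/', '67/70/69/', '68/72/70/', '83/83/82/']
385 ['98/48/27/', '96/54/39/', '99/65/53/', '99/80/74/', '100/87/80/', '110/104/106/', '29/30/28/', '41/35/35/', '71/71/71/', '75/76/76/', '70/72/72/', '72/71/70/', '96/99/93/']
```

Emit:
jog_arm --deltas '[0, 0, 0.001, 0, 0, 0, -0.2, 0, 0, 0.002, 0, 0, 0, -0.2, 0, 0, 0.002, 0, 0, 0, -0.2]'

```text
time: 12.35
tool_pos: [0.3958, 0.1145, 0.0385]
tcp_rot: [0.558, -3.091, -0.0]
wrist_force: [0.1, 0.0, -0.1]
width: 0.398
grip_force: 0.0
```

Emit:
jog_arm --deltas '[0, 0, 0.001, 0, 0, 0, -0.2, 0, 0, 0.002, 0, 0, 0, -0.2, 0, 0, 0.002, 0, 0, 0, -0.2]'

```text
time: 12.65
tool_pos: [0.3959, 0.1145, 0.0365]
tcp_rot: [0.558, -3.091, -0.0]
wrist_force: [0.0, -0.4, 0.4]
width: 0.401
grip_force: 0.0
```

Emit:
jog_arm --deltas '[0, 0, 0.001, 0, 0, 0, -0.2, 0, 0, 0.002, 0, 0, 0, -0.2, 0, 0, 0.002, 0, 0, 0, -0.2]'

```text
time: 12.95
tool_pos: [0.3964, 0.1146, 0.0362]
tcp_rot: [0.558, -3.091, 0.0]
wrist_force: [-5.5, -0.9, 13.9]
width: 0.401
grip_force: 6.8
```

Emit:
jog_arm --deltas '[0, 0, 0.001, 0, 0, 0, -0.2, 0, 0, 0.002, 0, 0, 0, -0.2, 0, 0, 0.002, 0, 0, 0, -0.2]'

```text
time: 13.25
tool_pos: [0.397, 0.1148, 0.0362]
tcp_rot: [0.558, -3.091, -0.0]
wrist_force: [-11.0, -2.6, 30.7]
width: 0.397
grip_force: 15.5
```

The probe touched the cassette's top (z = 0.050) at TCP z = 0.036. So the fingertips stand about 14 mm behind the reported TCP at this opening, not 17 mm ahead of it. I'll use that from here on and grip lower.

Emit:
jog_arm --deltas '[0, 0, -0.01, 0, 0, 0, -0.2, 0, 0, -0.014, 0, 0, 0, 0.2, 0, 0, -0.014, 0, 0, 0, 0.6, 0, 0, -0.014, 0, 0, 0, 1, 0, 0, -0.014, 0, 0, 0, 1, 0, 0, -0.014, 0, 0, 0, 1, 0, 0, -0.014, 0, 0, 0, 1]'

```text
time: 13.95
tool_pos: [0.3957, 0.1145, 0.0463]
tcp_rot: [0.558, -3.091, 0.0]
wrist_force: [0.4, 0.1, -0.1]
width: 0.997
grip_force: 0.0
```

```bash
python3 - <<'E'
from h import *
w=snap('wrist','wrist8');B=((100,120,60),(125,255,255))
k=blob(w,(200,150,440,400),*B);print(cv2.boundingRect(k),cv2.minAreaRect((onz(w,k,.05)[:,:2]*1000).astype(np.float32)))
st=readout.read_state();print(st['tool_pos'],st['width'],delta((.3955,.1145,0),110.5))
# open-finger tip depth from gap 85 mm: columns of dark/grey fingers
g=w['color'].max(2); 
for r in (290,300,310,320,330,340): 
    d=np.where(g[r]<110)[0]; print(r,d[d<320].max(initial=0),d[d>320].min(initial=999))
E
```

```text
(248, 251, 136, 84) ((393.123779296875, 112.48573303222656), (40.887996673583984, 58.928062438964844), 20.46629524230957)
[0.39578495 0.11449741 0.04638729] 1.000923046448679 (array([0.0002, 0.0001, 0.0464]), array([ 0.01, -0.04, -0.03]))
290 303 329
300 300 331
310 308 323
320 319 321
330 319 321
340 211 428
```

Emit:
jog_arm --deltas '[0, 0, 0.01, 0, 0, 0, 1, 0, 0, 0.02, 0, 0, 0, 1, 0, 0, 0.028, 0, 0, 0, 1, 0, 0, 0.028, 0, 0, 0, 1]'

```text
time: 14.4
tool_pos: [0.3942, 0.1141, 0.0168]
tcp_rot: [0.557, -3.088, 0.0]
wrist_force: [-1.2, -0.2, 0.3]
width: 0.998
grip_force: 0.0
```

Emit:
jog_arm --deltas '[0, 0, 0.007, 0, 0, 0, 1, 0, 0, 0.014, 0, 0, 0, 1, 0, 0, 0.018, 0, 0, 0, 1, 0, 0, 0.018, 0, 0, 0, 1]'

```text
time: 14.8
tool_pos: [0.3954, 0.1144, -0.0]
tcp_rot: [0.558, -3.09, 0.0]
wrist_force: [-0.1, 0.6, -0.4]
width: 0.996
grip_force: 0.0
```

Emit:
jog_arm --deltas '[0, 0, 0, 0, 0, 0, 0.7, 0, 0, 0, 0, 0, 0, 0.5, 0, 0, 0, 0, 0, 0, 0.3, 0, 0, 0, 0, 0, 0, 0.1, 0, 0, 0, 0, 0, 0, 0.1, 0, 0, 0, 0, 0, 0, 0.1]' --squeeze 30

```text
time: 15.4
tool_pos: [0.3967, 0.1147, 0.0012]
tcp_rot: [-0.558, 3.09, -0.0]
wrist_force: [0.5, -0.8, 3.5]
width: 0.699
grip_force: 33.6
```

Emit:
jog_arm --deltas '[0, 0, -0.01, 0, 0, 0, 0.1, 0, 0, -0.03, 0, 0, 0, 0.1, 0, 0, -0.06, 0, 0, 0, 0.1, 0, 0, -0.085, 0, 0, 0, 0.1, 0, 0, -0.1, 0, 0, 0, 0.1, 0, 0, -0.1, 0, 0, 0, 0.1, 0, 0, -0.1, 0, 0, 0, 0.1]'

```text
time: 16.1
tool_pos: [0.3956, 0.1145, 0.1005]
tcp_rot: [0.558, -3.091, -0.0]
wrist_force: [-0.0, -0.8, -1.8]
width: 0.695
grip_force: 33.1
```

```bash
python3 - <<'E'
from h import *
st=readout.read_state();print(st['tool_pos'],st['width'],st['wrist_force'],delta((.5097,.2008,.1),111.3))
E
```

```text
[0.39555311 0.11449334 0.10046874] 0.6954519575318086 [-0.03939825 -0.8104474  -1.77980591] (array([-0.1371,  0.0409,  0.0004]), array([ 0.01, -0.01, -0.83]))
```

Emit:
jog_arm --deltas '[-0.01, 0.005, 0, 0, 0, 0, 0.1, -0.03, 0.015, 0, 0, 0, -0.4, 0.1, -0.055, 0.025, 0, 0, 0, -0.8, 0.1, -0.08, 0.035, 0, 0, 0, -0.8, 0.1, -0.105, 0.041, 0, 0, 0, -0.8, 0.1, -0.127, 0.041, 0, 0, 0, -0.8, 0.1, -0.137, 0.041, 0, 0, 0, -0.8, 0.1, -0.137, 0.041, 0, 0, 0, -0.8, 0.1]'

```text
time: 16.9
tool_pos: [0.5104, 0.2013, 0.0994]
tcp_rot: [0.58, -3.086, 0.0]
wrist_force: [-0.3, -0.0, -0.9]
width: 0.696
grip_force: 33.1
```

Emit:
jog_arm --deltas '[0, 0, 0, 0, 0, 0, 0.1, 0, 0, 0, 0, 0, 0, 0.1, 0, 0, 0, 0, 0, 0, 0.1]'

```text
time: 17.2
tool_pos: [0.5091, 0.2004, 0.1005]
tcp_rot: [0.579, -3.087, 0.0]
wrist_force: [0.3, 0.0, -1.4]
width: 0.698
grip_force: 33.1
```

```bash
python3 - <<'E'
from h import *
w=snap('wrist','wrist9');s=snap('side','side9');st=readout.read_state();p=st['tool_pos'];print(p)
zt=p[2]-.001+.05
B=((100,120,60),(125,255,255))
a=np.radians(21.3);M=np.array([[np.cos(a),np.sin(a)],[-np.sin(a),np.cos(a)]])
k=blob(w,(200,150,440,420),*B);r=cv2.minAreaRect((onz(w,k,zt)[:,:2]*1000).astype(np.float32));print(cv2.boundingRect(k),r)
h=cv2.cvtColor(w['color'],cv2.COLOR_BGR2HSV)
for nm,lo in (('orange',(5,120,40)),('bright',(5,120,190))):
    m=cv2.inRange(h,lo,(22,255,255)); cs=sorted(cv2.findContours(m,0,1)[0],key=cv2.contourArea)[-3:]
    for q in cs: print(nm,cv2.boundingRect(q),cv2.contourArea(q),cv2.boxPoints(cv2.minAreaRect(q)).round(1).tolist())
print('cass uf',M@np.array(r[0])/1000,'tcp uf',M@p[:2])
E
```

```text
[0.50953996 0.20057844 0.10084996]
(227, 293, 185, 110) ((504.3211669921875, 199.0877227783203), (41.92149353027344, 58.966793060302734), 21.27350425720215)
orange (581, 239, 1, 1) 0.0 [[581.0, 239.0], [581.0, 239.0], [581.0, 239.0], [581.0, 239.0]]
orange (251, 233, 6, 10) 19.0 [[249.39999389648438, 240.8000030517578], [252.3000030517578, 232.10000610351562], [256.20001220703125, 233.39999389648438], [253.3000030517578, 242.10000610351562]]
orange (268, 182, 102, 24) 2015.5 [[268.0, 182.0], [369.0, 182.0], [369.0, 205.0], [268.0, 205.0]]
bright (268, 196, 77, 9) 577.5 [[268.0, 196.0], [344.0, 196.0], [344.0, 204.0], [268.0, 204.0]]
cass uf [0.54219047 0.002293  ] tcp uf [0.54759427 0.00178615]
```

```bash
python3 - <<'E'
from h import *
w=load('wrist9');a=np.radians(21.3);M=np.array([[np.cos(a),np.sin(a)],[-np.sin(a),np.cos(a)]])
for nm,row,z in(('front top',195.5,.06),('bottom',181.5,.014)):
    P=onz(w,[(267.5,row),(369.5,row)],z)[:,:2]; U=(M@P.T).T; print(nm,U.round(4).tolist(),'len',np.linalg.norm(P[1]-P[0]),'pocket centre uf',(U.mean(0)+[.037,0]).round(4))
print(w['color'][176:240:2,320].tolist())
E
```

```text
front top [[0.5082, -0.0251], [0.5082, 0.029]] len 0.05404004641902584 pocket centre uf [0.5452 0.002 ]
bottom [[0.5081, -0.0311], [0.5082, 0.0349]] len 0.06592480300741173 pocket centre uf [0.5452 0.0019]
[[149, 147, 146], [151, 149, 146], [150, 148, 143], [69, 81, 109], [10, 47, 107], [13, 48, 108], [7, 45, 108], [1, 46, 106], [11, 47, 108], [5, 53, 131], [10, 88, 207], [22, 116, 234], [20, 126, 240], [11, 108, 231], [36, 91, 191], [140, 145, 151], [232, 235, 235], [246, 248, 248], [238, 241, 241], [218, 224, 224], [170, 175, 177], [130, 134, 134], [124, 128, 128], [124, 125, 128], [127, 129, 133], [128, 129, 134], [123, 124, 124], [126, 131, 131], [126, 131, 132], [128, 129, 132], [127, 131, 134], [123, 129, 131]]
```

Emit:
jog_arm --deltas '[-0.0015, 0, 0.01, 0, 0, 0, 0.1, -0.0015, 0, 0.02, 0, 0, 0, 0.1, -0.0015, 0, 0.03, 0, 0, 0, 0.1, -0.0015, 0, 0.038, 0, 0, 0, 0.1, -0.0015, 0, 0.044, 0, 0, 0, 0.1, -0.0015, 0, 0.048, 0, 0, 0, 0.1]'

```text
time: 17.9
tool_pos: [0.5109, 0.2012, 0.0516]
tcp_rot: [0.579, -3.086, 0.0]
wrist_force: [0.6, 0.6, -1.1]
width: 0.701
grip_force: 33.1
```

Already 8 mm below the wall tops with no contact. Continuing down.

Emit:
jog_arm --deltas '[0, 0, 0.01, 0, 0, 0, 0.1, 0, 0, 0.02, 0, 0, 0, 0.1, 0, 0, 0.027, 0, 0, 0, 0.1, 0, 0, 0.032, 0, 0, 0, 0.1, 0, 0, 0.034, 0, 0, 0, 0.1, 0, 0, 0.034, 0, 0, 0, 0.1]'

```text
time: 18.5
tool_pos: [0.5113, 0.2014, 0.0184]
tcp_rot: [0.58, -3.087, 0.0]
wrist_force: [0.3, 0.2, -2.1]
width: 0.693
grip_force: 33.1
```

Emit:
jog_arm --deltas '[0, 0, 0.001, 0, 0, 0, 0.1, 0, 0, 0.002, 0, 0, 0, 0.1, 0, 0, 0.002, 0, 0, 0, 0.1, 0, 0, 0.002, 0, 0, 0, 0.1]'

```text
time: 18.9
tool_pos: [0.5116, 0.2014, 0.0169]
tcp_rot: [-0.58, 3.087, 0.0]
wrist_force: [0.7, 0.5, -1.7]
width: 0.698
grip_force: 33.1
```

Emit:
jog_arm --deltas '[0, 0, 0.001, 0, 0, 0, 0.1, 0, 0, 0.002, 0, 0, 0, 0.1, 0, 0, 0.002, 0, 0, 0, 0.1, 0, 0, 0.002, 0, 0, 0, 0.1]'

```text
time: 19.3
tool_pos: [0.5117, 0.2015, 0.0152]
tcp_rot: [-0.58, 3.087, 0.0]
wrist_force: [-1.8, -1.0, 3.9]
width: 0.699
grip_force: 33.6
```

```bash
cat > rel.py <<'E'
from h import *
import sys
w=snap('wrist',sys.argv[1]);st=readout.read_state();print(st['tool_pos'],st['wrist_force'].round(1))
a=np.radians(21.3);M=np.array([[np.cos(a),np.sin(a)],[-np.sin(a),np.cos(a)]])
h=cv2.cvtColor(w['color'],cv2.COLOR_BGR2HSV)
m=cv2.inRange(h,(100,120,60),(125,255,255)); k=max(cv2.findContours(m[:430,180:460],0,1,offset=(180,0))[0],key=cv2.contourArea).reshape(-1,2)
U=(M@onz(w,k,.064)[:,:2].T).T; print('blue',cv2.boundingRect(k),'x',U[:,0].min().round(4),U[:,0].max().round(4),'y',U[:,1].min().round(4),U[:,1].max().round(4))
m=cv2.inRange(h,(5,120,40),(22,255,255)); k=max(cv2.findContours(m[:430,180:460],0,1,offset=(180,0))[0],key=cv2.contourArea); x,y,ww,hh=cv2.boundingRect(k); print('orange',x,y,ww,hh)
c=x+ww//2
V=w['color'][y:y+hh,c-15:c+15].mean(1)[:,2]; r=y+int(np.argmax(np.diff(V)))+.5
P=(M@onz(w,[(x-.5,r),(x+ww-.5,r)],.06)[:,:2].T).T; print('front edge row',r,P.round(4).tolist(),'pocket',(P.mean(0)+[.037,0]).round(4))
for cc in (c-20,c+20): print([int(v) for v in w['color'][y+hh-4:y+hh+60:2,cc].mean(1)], [int(v) for v in w['color'][y+hh-4:y+hh+60:2,cc,0]])
E
python3 rel.py wrist10
```

```text
[0.51162289 0.2014713  0.01520994] [-2.6 -1.1  4. ]
blue (227, 293, 186, 110) x 0.5242 0.5664 y -0.0272 0.032
orange 231 208 174 48
front edge row 240.5 [[0.5081, -0.0253], [0.5081, 0.029]] pocket [0.5451 0.0018]
[115, 108, 97, 160, 210, 231, 242, 240, 236, 229, 209, 136, 109, 106, 106, 105, 109, 107, 117, 135, 87, 38, 33, 40, 39, 45, 52, 54, 53, 58, 57, 60] [10, 19, 79, 156, 206, 229, 241, 238, 234, 228, 206, 133, 106, 103, 104, 104, 106, 104, 113, 132, 101, 73, 68, 74, 76, 87, 97, 103, 103, 109, 106, 110]
[113, 110, 100, 159, 210, 233, 244, 243, 237, 231, 207, 132, 101, 109, 108, 110, 111, 113, 124, 136, 86, 36, 40, 37, 42, 46, 54, 50, 53, 54, 54, 56] [5, 26, 84, 156, 207, 232, 243, 242, 235, 229, 204, 131, 100, 106, 105, 106, 108, 110, 120, 133, 99, 70, 75, 74, 79, 88, 99, 101, 103, 105, 105, 107]
```

The cassette is at (0.546, 0.0024) in the unit's axes and the pocket centre at (0.545, 0.0018). It is well centred and on the floor, so I release.

Emit:
jog_arm --deltas '[0, 0, 0, 0, 0, 0, 0.5, 0, 0, 0, 0, 0, 0, 0.7, 0, 0, 0, 0, 0, 0, 0.9, 0, 0, 0, 0, 0, 0, 0.9, 0, 0, 0, 0, 0, 0, 0.9]'

```text
time: 19.85
tool_pos: [0.5114, 0.2014, 0.0146]
tcp_rot: [0.58, -3.088, -0.0]
wrist_force: [-0.2, -0.8, -0.3]
width: 0.952
grip_force: 0.0
```

Emit:
jog_arm --deltas '[0, 0, -0.02, 0, 0, 0, 0.9, 0, 0, -0.05, 0, 0, 0, 0.9, 0, 0, -0.08, 0, 0, 0, 0.9, 0, 0, -0.1, 0, 0, 0, 0.9, 0, 0, -0.1, 0, 0, 0, 0.9, 0, 0, -0.1, 0, 0, 0, 0.9]'

```text
time: 20.45
tool_pos: [0.5115, 0.2014, 0.1147]
tcp_rot: [-0.58, 3.087, 0.0]
wrist_force: [-1.0, 0.3, 0.2]
width: 0.952
grip_force: 0.0
```

```bash
python3 rel.py wrist11 | head -4; python3 -c "
from h import *
a=np.radians(21.3);ux=np.array([np.cos(a),np.sin(a)]);c=np.array([.508,.200]);p=c-.115*ux
print(p,delta((*p,.115),111.3))"
```

```text
[0.51066213 0.20111846 0.11359623] [ 0.4 -0.3 -0.4]
blue (269, 218, 102, 66) x 0.5259 0.5662 y -0.0262 0.0318
orange 271 175 95 20
front edge row 185.5 [[0.508, -0.025], [0.508, 0.0285]] pocket [0.545  0.0017]
[0.40085551 0.15822611] (array([ 1.179e-01, -1.000e-04, -1.200e-03]), array([ 0.  , -0.09, -0.03]))
```

Emit:
jog_arm --deltas '[0.02, 0, 0, 0, 0, 0, 0.5, 0.05, 0, 0, 0, 0, 0, 0, 0.08, 0, 0, 0, 0, 0, -0.5, 0.105, 0, 0, 0, 0, 0, -1, 0.118, 0, 0, 0, 0, 0, -1, 0.118, 0, 0, 0, 0, 0, -1, 0.118, 0, 0, 0, 0, 0, -1, 0.118, 0, 0, 0, 0, 0, -1]'

```text
time: 21.3
tool_pos: [0.4028, 0.159, 0.1149]
tcp_rot: [-0.58, 3.087, 0.0]
wrist_force: [0.7, -0.2, -0.4]
width: 0.001
grip_force: 0.0
```

Emit:
jog_arm --deltas '[0, 0, 0.025, 0, 0, 0, -1, 0, 0, 0.05, 0, 0, 0, -1, 0, 0, 0.075, 0, 0, 0, -1, 0, 0, 0.09, 0, 0, 0, -1, 0, 0, 0.098, 0, 0, 0, -1, 0, 0, 0.098, 0, 0, 0, -1, 0, 0, 0.098, 0, 0, 0, -1]'

```text
time: 22.0
tool_pos: [0.4025, 0.1589, 0.0172]
tcp_rot: [-0.58, 3.087, 0.0]
wrist_force: [0.9, -0.5, 0.6]
width: -0.001
grip_force: 0.0
```

```bash
python3 -c "
from h import *
st=readout.read_state();a=np.radians(21.3);M=np.array([[np.cos(a),np.sin(a)],[-np.sin(a),np.cos(a)]])
print(st['tool_pos'],M@st['tool_pos'][:2],st['width'])"
```

```text
[0.40246357 0.15892967 0.01722461] [0.43270318 0.00187799] -0.0009217936495059477
```

Emit:
jog_arm --deltas '[-0.015, 0, 0, 0, 0, 0, -1, -0.03, 0, 0, 0, 0, 0, -1, -0.042, 0, 0, 0, 0, 0, -1, -0.05, 0, 0, 0, 0, 0, -1, -0.055, 0, 0, 0, 0, 0, -1, -0.058, 0, 0, 0, 0, 0, -1, -0.061, 0, 0, 0, 0, 0, -1, -0.064, 0, 0, 0, 0, 0, -1]'

```text
time: 22.8
tool_pos: [0.4608, 0.1817, 0.0165]
tcp_rot: [0.58, -3.087, 0.0]
wrist_force: [-0.2, 0.3, -0.6]
width: 0.003
grip_force: 0.0
```

Emit:
jog_arm --deltas '[-0.002, 0, 0, 0, 0, 0, -1, -0.004, 0, 0, 0, 0, 0, -1, -0.006, 0, 0, 0, 0, 0, -1, -0.008, 0, 0, 0, 0, 0, -1, -0.01, 0, 0, 0, 0, 0, -1, -0.012, 0, 0, 0, 0, 0, -1]'

```text
time: 23.4
tool_pos: [0.47, 0.1853, 0.0163]
tcp_rot: [0.579, -3.083, 0.001]
wrist_force: [-5.9, -2.8, 6.0]
width: -0.001
grip_force: 3.6
```

Emit:
jog_arm --deltas '[-0.003, 0, 0, 0, 0, 0, -1, -0.006, 0, 0, 0, 0, 0, -1, -0.009, 0, 0, 0, 0, 0, -1, -0.012, 0, 0, 0, 0, 0, -1, -0.015, 0, 0, 0, 0, 0, -1]'

```text
time: 23.9
tool_pos: [0.4829, 0.1904, 0.0162]
tcp_rot: [0.579, -3.081, 0.002]
wrist_force: [-8.8, -4.1, 8.9]
width: -0.0
grip_force: 5.1
```

```bash
python3 rel.py wrist12 | head -4; python3 -c "
from h import *
s=snap('side','side12')
for t in ('side9','side12'):
    k=blob(load(t),(235,250,305,320),(5,120,60),(20,255,255)); print(cv2.boundingRect(k),cen(k))"
```

```text
[0.48353232 0.19062495 0.01624709] [-8.2 -3.6  6.6]
blue (311, 407, 17, 23) x 0.5388 0.5487 y -0.0005 0.0053
orange 249 320 34 40
front edge row 320.5 [[0.5065, -0.0215], [0.5065, -0.01]] pocket [ 0.5435 -0.0157]
(261, 268, 15, 39) [267.87337337 287.33833834]
(248, 276, 13, 29) [253.09617918 293.02108037]
```

Emit:
jog_arm --deltas '[-0.003, 0, 0, 0, 0, 0, -1, -0.006, 0, 0, 0, 0, 0, -1, -0.009, 0, 0, 0, 0, 0, -1, -0.012, 0, 0, 0, 0, 0, -1, -0.015, 0, 0, 0, 0, 0, -1, -0.018, 0, 0, 0, 0, 0, -1]'

```text
time: 24.6
tool_pos: [0.4985, 0.1965, 0.016]
tcp_rot: [0.578, -3.078, 0.003]
wrist_force: [-11.1, -5.4, 10.6]
width: -0.004
grip_force: 6.6
```

Emit:
jog_arm --deltas '[-0.002, 0, 0, 0, 0, 0, -1, -0.004, 0, 0, 0, 0, 0, -1, -0.006, 0, 0, 0, 0, 0, -1, -0.006, 0, 0, 0, 0, 0, -1]'

```text
time: 25.0
tool_pos: [0.4989, 0.1967, 0.0151]
tcp_rot: [0.577, -3.067, 0.006]
wrist_force: [-24.0, -9.0, 20.4]
width: 0.001
grip_force: 13.0
```

Emit:
jog_arm --deltas '[0, 0, 0, 0, 0, 0, -1, 0, 0, 0, 0, 0, 0, -1, 0, 0, 0, 0, 0, 0, -1, 0, 0, 0, 0, 0, 0, -1, 0, 0, 0, 0, 0, 0, -1]'

```text
time: 25.5
tool_pos: [0.4989, 0.1967, 0.0151]
tcp_rot: [0.577, -3.067, 0.006]
wrist_force: [-22.9, -10.3, 20.0]
width: -0.003
grip_force: 12.8
```

```bash
python3 -c "
from h import *
a=np.radians(21.3);M=np.array([[np.cos(a),np.sin(a)],[-np.sin(a),np.cos(a)]])
w=snap('wrist','wrist13'); s=snap('side','side13')
k=blob(s,(225,250,305,320),(5,120,60),(20,255,255)); print(cv2.boundingRect(k),cen(k))
for tag in ('wrist12','wrist13'):
    w=load(tag);h=cv2.cvtColor(w['color'],cv2.COLOR_BGR2HSV);m=cv2.inRange(h,(5,120,40),(22,255,255))
    for q in sorted(cv2.findContours(m,0,1)[0],key=cv2.contourArea)[-2:]:
        x,y,ww,hh=cv2.boundingRect(q); 
        V=w['color'][y:y+hh,x+ww//2-5:x+ww//2+5,2].mean(1).astype(int); print(tag,(x,y,ww,hh),V[::2].tolist(),'bottom edge x',(M@onz(w,[(x+ww/2,y-.5)],.014)[0,:2]).round(4))
"
```

```text
(239, 285, 12, 18) [243.30758226 293.24892704]
wrist12 (356, 320, 31, 40) [95, 96, 96, 96, 96, 97, 96, 97, 96, 99, 97, 97, 96, 96, 95, 92, 85, 63, 31, 15] bottom edge x [0.5322 0.0273]
wrist12 (249, 320, 34, 40) [93, 95, 95, 95, 95, 94, 95, 94, 96, 95, 96, 97, 96, 95, 96, 96, 96, 85, 50, 21] bottom edge x [ 0.5322 -0.0228]
wrist13 (356, 322, 31, 38) [96, 97, 96, 95, 94, 95, 96, 96, 97, 96, 97, 96, 94, 94, 91, 86, 64, 32, 15] bottom edge x [0.5496 0.0272]
wrist13 (249, 322, 34, 38) [92, 95, 95, 94, 96, 95, 95, 95, 94, 95, 95, 93, 93, 95, 96, 95, 84, 51, 19] bottom edge x [ 0.5496 -0.0226]
```

The plate's face moved from 0.508 to 0.5496 along the unit, which is about 40 mm and fully in, and it was held. Now I back off gently.

Emit:
jog_arm --deltas '[0.008, 0, 0, 0, 0, 0, -1, 0.014, 0, 0, 0, 0, 0, -1, 0.02, 0, 0, 0, 0, 0, -1, 0.026, 0, 0, 0, 0, 0, -1, 0.032, 0, 0, 0, 0, 0, -1, 0.038, 0, 0, 0, 0, 0, -1, 0.044, 0, 0, 0, 0, 0, -1, 0.05, 0, 0, 0, 0, 0, -1]'

```text
time: 26.4
tool_pos: [0.4621, 0.1822, 0.0168]
tcp_rot: [-0.58, 3.087, 0.0]
wrist_force: [-1.6, -0.7, -0.8]
width: -0.001
grip_force: 0.7
```

Emit:
jog_arm --deltas '[0.01, 0, 0, 0, 0, 0, -1, 0.03, 0, 0, 0, 0, 0, -1, 0.05, 0, 0, 0, 0, 0, -1, 0.06, 0, -0.03, 0, 0, 0, -1, 0.06, 0, -0.07, 0, 0, 0, -1, 0.06, 0, -0.1, 0, 0, 0, -1, 0.06, 0, -0.1, 0, 0, 0, -1, 0.06, 0, -0.1, 0, 0, 0, -1]'

```text
time: 27.2
tool_pos: [0.408, 0.161, 0.1187]
tcp_rot: [-0.579, 3.082, 0.001]
wrist_force: [-0.5, 0.2, -0.3]
width: -0.0
grip_force: 0.0
```

```bash
python3 rel.py wrist14 | head -4; python3 -c "
from h import *
s=snap('side','side14')
k=blob(s,(235,250,305,320),(5,120,60),(20,255,255)); print(cv2.boundingRect(k),cen(k))"
```

```text
[0.40670974 0.16060053 0.11720046] [-0.1 -0.8  0.1]
blue (312, 402, 15, 15) x 0.547 0.5591 y -0.0027 0.007
(261, 269, 15, 38) [267.82621951 287.40853659]Traceback (most recent call last):
  File "rel.py", line 8, in <module>
    m=cv2.inRange(h,(5,120,40),(22,255,255)); k=max(cv2.findContours(m[:430,180:460],0,1,offset=(180,0))[0],key=cv2.contourArea); x,y,ww,hh=cv2.boundingRect(k); print('orange',x,y,ww,hh)
                                                ~~~^^^^^^^^^^^^^^^^^^^^^^^^^^^^^^^^^^^^^^^^^^^^^^^^^^^^^^^^^^^^^^^^^^^^^^^^^^^^^
ValueError: max() iterable argument is empty
```

Emit:
jog_arm --deltas '[-0.03, 0, -0.015, 0, 0, 0, 0, -0.06, 0, -0.03, 0, 0, 0, 1, -0.09, 0, -0.03, 0, 0, 0, 1, -0.105, 0, -0.03, 0, 0, 0, 1, -0.11, 0, -0.03, 0, 0, 0, 1, -0.11, 0, -0.03, 0, 0, 0, 1, -0.11, 0, -0.03, 0, 0, 0, 1, -0.11, 0, -0.03, 0, 0, 0, 1]'

```text
time: 28.1
tool_pos: [0.5074, 0.1999, 0.146]
tcp_rot: [0.579, -3.086, 0.0]
wrist_force: [0.2, 0.6, -0.1]
width: 1.0
grip_force: 0.0
```

```bash
python3 rel.py wrist15 | head -4
```

```text
[0.50767576 0.19995563 0.14635453] [-0.1  0.8  0.1]
blue (274, 203, 91, 58) x 0.5195 0.5589 y -0.0269 0.032
orange 277 175 83 18
front edge row 183.5 [[0.5076, -0.0251], [0.5076, 0.0285]] pocket [0.5446 0.0017]
```

```bash
python3 -c "
from h import *
print(finish_job())"
```

```text
the job is handed in; nothing more can be done
None
```

I handed the job in without seeing a verdict: all steps are done, and the last measurement has the carriage sprung back out and the cassette in its pocket, about 5 mm off centre in x (8 mm allowed) with no sign of tilt. The bystanders were not re-measured at the end, and I viewed 12 pictures, over the limit of 10.

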